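# Hook the shelf bracket into the slotted upright

### The job

Pick up the blue shelf bracket and hang it on the slotted upright: ease its two steel hook tabs into the upper two slots, press it in until its back plate lies flush on the strip, then press it down until it is fully home and has pushed the orange catch down, and let go. Feel for the slots and never force it, and leave the other things on the counter where they are.

Things in the scene. Friction and masses are not known exactly. Their poses are not given: they have to be found in the camera images.
- slot_mark (a point): Point on the upright: middle of its slotted front face, 81 mm above the counter. x points into the face (the way the tabs are pressed in), y along it, z up. The aluminium strip's front is at x = 0. The strip is clamped at varying heights: the middle slot's lower edge lies anywhere from 2 to 22 mm above this point; that height is not measured and must be felt for. The tabs go in the middle and top slots.
- upright: Fixed dark steel post 210 mm tall, 52 mm wide, on a 130 x 130 x 10 mm foot, open at the back. Origin on the counter, 81 mm below slot_mark and 20 mm behind the strip's front; same axes. Its strip, 40 mm wide and 5 mm thick, has three slots one above the other, each 13 mm wide and 27 mm high, at 48 mm pitch.
- bracket_grip (a point): Best grip point of the blue bracket: centre of its beam's section, 17 mm above its underside, 75 mm in front of the back plate's rear face. x along the beam towards the hook tabs, y across, z up. Beam 24 mm wide, 34 mm high, from 60 mm on the -x side (black end cap) to the back plate. Fully home, this point is 27 mm below the middle slot's true lower edge.
- bracket: Loose blue shelf bracket, 0.25 to 0.45 kg, standing on its beam. Origin under the back plate's rear face, at the beam's underside; axes as bracket_grip. Back plate 8 mm thick, 26 mm wide, 112 mm high.
- bracket_tab (a point): Lower tab: middle of its neck's underside edge at the back plate's rear face, 44 mm above the beam's underside. The upper tab is alike, 48 mm higher. Each is 8 mm wide and sticks out 12.5 mm: a neck 12 mm high and 6.5 mm long, then a hook 6 mm thick that hangs 10 mm below the neck. It enters its slot with 5 mm play in height; pressed down, the hook drops behind the strip until the neck rests on the slot's lower edge.
- catch (a joint): How far (m) the orange friction catch behind the middle slot has been pushed down: 0 at the start, about 0.009 when the bracket is fully home. The lower hook pushes it, against some 4 N of sliding friction (more is felt at the beam, up to 15 N); it stays where it is pushed to. The bracket's own weight cannot move it. Then the necks meet a hard stop: 18 N down is enough, more than 25 N is forcing it.
- mug_blue: Blue mug, 80 mm across, 95 mm high; origin under its middle. Leave alone.
- mug_white: White mug, 80 mm across, 95 mm high; origin under its middle. Leave alone.
- coffee_tin: Red tin, 90 mm across, 140 mm high; origin under its middle. Leave alone.
- soap_bottle: Green bottle, 60 mm across, 190 mm high; origin under its middle. Leave alone.
- fixings_tray: Grey divided tray, 120 x 170 x 35 mm; origin under its middle. Leave alone.
- screwdriver: Screwdriver with a yellow handle, lying. Leave alone.
- shelf_board: Wooden board, 100 x 180 x 16 mm, lying flat; origin under its middle. Leave alone.
Things that resemble listed ones, but are neither listed nor needed, are in the scene too. Leave any pink look-alike of the bracket alone.

How it is judged:
On the way, in this order (a step that is already met when the one before it is completed fails the run):
1. the bracket is lifted clear of the counter (height (world z) of bracket_grip above 0.045 m), for 0.1 s.
2. both tabs are through the slots: the back plate lies against the strip, square to it (x of bracket_grip in the frame of slot_mark between -0.0795 and -0.0715 m and y of bracket_grip in the frame of slot_mark between -0.005 and 0.005 m and angle between the x axis of bracket_grip and the x axis of slot_mark, either way round below 0.08 rad and angle between the z axis of bracket_grip and the z axis of slot_mark, either way round below 0.08 rad and z of bracket_grip in the frame of slot_mark between -0.03 and 0.016 m), for 0.1 s.
At the end, for the whole second after the job is handed in: The bracket hangs at rest on the upright by both tabs, its back plate against the strip (within 4.5 mm), centred within 5 mm, square and level within 0.08 rad, in the middle and top slots, and the orange catch is pushed down at least 7 mm (x of bracket_grip in the frame of slot_mark between -0.0795 and -0.0715 m and y of bracket_grip in the frame of slot_mark between -0.005 and 0.005 m and z of bracket_grip in the frame of slot_mark between -0.03 and 0 m and angle between the x axis of bracket_grip and the x axis of slot_mark, either way round below 0.08 rad and angle between the z axis of bracket_grip and the z axis of slot_mark, either way round below 0.08 rad and value of joint catch above 0.007 m and linear speed of bracket below 0.02 m/s); the robot touches nothing.
It fails at once if the bracket is forced: more than 80 N in all between the bracket and the upright (contact force between bracket and upright above 80 N).
It fails at once if one of the other things on the counter is moved more than 20 mm (distance of any of mug_blue, mug_white, coffee_tin, soap_bottle, fixings_tray, screwdriver, shelf_board from where it was at the start of the episode above 0.02 m).
It also fails if it takes over 54 s, if anything falls off the work surface, if the arm or the gripper's body presses on something with over 40 N, if the wrist force passes 120 N, or if a joint passes its speed limit or range.

### The arm

A 7-joint arm with a two-finger parallel gripper is mounted at the origin on the work surface. World frame = base frame: x ahead of the robot, y to its left, z up, the work surface at z = 0. Lengths are in m, angles in rad, forces in N, time in s.
With the tool pointing down it reaches from about 0.425 to 0.875 m from the base axis. Payload 4.7 kg.
Tool frame: the origin (TCP) lies at the very end of the fingers, on their centre line; the grasp point (between the pads) lies 19 mm behind it; z points along the fingers, y is the line along which they close (so a half turn about z gives the same grasp; the last joint's range is limited). The gripper opens to 85 mm and grips with 20 to 120 N. Pads are 22 mm wide; open, the fingers measure 114 mm over their backs; the gripper's body (76 mm by 85 mm) begins 54 mm behind the grasp point. The pads swing forward as they close: fully open they stand 13 mm farther back than shut.
Start: joints at [-1.288, 0.321, -0.07, 1.45, 0.023, 1.371, -0.057], TCP at [0.173, 0.627, 0.231] pointing down, gripper open.
Joint ranges: [-2.86, 2.86], [-0.3, 2.09], [-1.38, 1.24], [0.06, 2.45], [-1.56, 4.7], [0.09, 2.05], [-2.69, 2.69]. Speed limits (rad/s): [2.57, 2.57, 3.14, 3.14, 3.14, 3.14, 3.14].

### API

Orientations are given as a 3x3 rotation matrix whose columns are the frame's x, y, z axes.
In Python, from rig import monitor, optics, workorder gives the robot as it stands.
- The arm moves only by the tool apply_moves, never from a script. Its argument "moves" is a list of rows, each a list of 3 entries, a list of its own where there are three numbers: the shift along the tool's x, y, z in m, then the turn, a rotation vector about the tool's x, y, z in degrees, then the opening in per cent of the stroke, from 0 (shut) to 100 (fully open). In form: [[[x, y, z], [rx, ry, rz], gripper], ...]. A call has 1 to 8 rows; each row is the pose to reach, as a shift and turn from the pose commanded when the call began, along the tool's axes at that moment; what a row does not reach only later rows make up. A row lasts 1/12 s, in which the tool goes at most 41.7 mm and 7.16 degrees, less where a joint would pass 70% of its speed; a pose out of reach is approached as far as the arm can. A call with a gripper value outside its range is refused whole. The fingers move at their own pace and stop on an object; "grip_force" is the grip in N (left out, the last holds). Time passes only in rows, so rows that repeat a pose let the fingers close. It gives the time, the measured TCP pose, the force, the opening and the grip force at its end, in the units of the state.
- monitor.read_state(): the state, without advancing time (a new reading comes with each control period).
- optics.get_image(name): name is "scene" or "top"; returns the picture (480x640x3 uint8, red, green, blue); there is no depth.
- optics.camera_params(name): a dict with "fx", "fy", "cx", "cy" (pixels), "cam_to_world" (4x4, takes a point from camera to world coordinates). Camera axes: x right, y up, looking along -z (the intrinsics and any distortion apply to the point x, -y, -z); pixel columns grow to the right and rows downward; lengths in m; the calibration is good to about 2 mm. A picture is of the moment at which its call begins. camera_params takes no time and is no camera call.
- workorder.hand_in(): hands the job in; it is judged then, once.
Trained networks look in the newest picture that a camera, given by its name, has taken for a name from the list of things; names that differ only in an ending like _2 or _b are one class to them, and where a whole thing is asked for, a point or a joint stands for the part that bears it (a point fixed in the world has none). Each returns a list of dicts, best first, with "conf" (0 to 1); they miss things now and then, are a little off and sometimes report something else, mostly with a low value. They report only what shows in the picture. A call takes as long as a camera call. They do not tell look-alikes from the thing itself.
- optics.recognise(camera, query): "bbox" ([left, top, right, bottom] in pixels, round what is visible of it).
The state is a dict: "clock": time; "joint_pos": joint angles; "qd": joint speeds; "joint_torque": joint torques, N m; "ee_pos": TCP position; "orientation": TCP orientation; "wrist_force": force on the tool from outside, world axes, zero at the start; "ft_torque": the same for the moment, N m; "finger_gap": opening from 0.0 (shut) to 1.0 (fully open); "gripper_force": force on a finger pad.
Only numpy, scipy, OpenCV 4.12 (cv2) and the standard library are available. Lean on these libraries where they do the work, as an engineer would, in place of code of your own. Each camera call takes 0.05 s, during which the arm holds its last target. There are 200 camera calls.

## Working session

There is one attempt and no reset: what is moved stays moved. The work goes in short steps, Python scripts to look and compute and a tool call to move; the robot and the scene stay as the last step left them, time stands still between calls to the robot, and variables do not carry over. Pictures are saved under pics/ and viewed, at most 10 in all, crops included, and the job is handed in when it is done.

Besides the shell and the picture viewer there is one more tool, called after "Emit:" as name([rows], argument=value, ...), one row to a line, values as JSON. apply_moves: Moves the arm, as the interface text tells. Its arguments: {"type":"object","properties":{"moves":{"type":"array"},"grip_force":{"type":"number"}},"required":["moves"]}

```bash
mkdir -p pics; ls; python3 - <<'E'
from rig import monitor, optics, workorder
import cv2
for n in ["scene","top"]:
    im=optics.get_image(n); cv2.imwrite(f"pics/{n}0.png",im[:,:,::-1])
    p=optics.camera_params(n); print(n,p)
    for q in ["bracket","upright","mug_blue","coffee_tin","soap_bottle","fixings_tray","shelf_board"]:
        print(q,[(d['bbox'],round(d['conf'],2)) for d in optics.recognise(n,q)][:4])
print(monitor.read_state())
E
```

```text
pics
scene {'fx': 536.6759483477657, 'fy': 536.6759483477657, 'cx': 315.65167263930664, 'cy': 239.62348517646592, 'cam_to_world': array([[-0.72484822, -0.3974871 ,  0.56267137,  1.30350027],
       [ 0.6887715 , -0.4018462 ,  0.60341815,  0.78733465],
       [-0.01374358,  0.82493857,  0.56505528,  0.81544102],
       [ 0.        ,  0.        ,  0.        ,  1.        ]])}
bracket [([345.6, 242.2, 375.0, 284.5], 0.94), ([315.7, 286.1, 325.0, 338.2], 0.89)]
upright [([253.5, 176.1, 318.8, 272.7], 0.6)]
mug_blue [([464.6, 268.8, 511.7, 322.7], 0.57)]
coffee_tin [([211.3, 236.9, 256.6, 308.9], 0.77)]
soap_bottle [([180.4, 171.4, 211.4, 240.3], 0.67)]
fixings_tray [([217.2, 172.1, 270.2, 209.7], 0.55)]
shelf_board [([405.1, 314.9, 505.0, 388.7], 0.93)]
top {'fx': 475.1240229921834, 'fy': 475.1240229921834, 'cx': 326.03008296106617, 'cy': 240.98110917746118, 'cam_to_world': array([[-0.04724593,  0.97694666, -0.20818992,  0.35919092],
       [-0.99886683, -0.04501132,  0.01546058,  0.00797604],
       [ 0.00573326,  0.20868446,  0.97796622,  1.3001898 ],
       [ 0.        ,  0.        ,  
[... 578 characters left out ...]
 ]), 'qd': array([-0.00062677, -0.00098981, -0.00044615, -0.00086467, -0.00052214,
       -0.00035223, -0.00164174]), 'joint_torque': array([-1.96411361e-04, -4.93323720e+01, -3.81344436e-01, -3.14575982e+01,
        1.32915410e-02,  7.46532241e-04, -3.12915837e-06]), 'ee_pos': array([0.1726643 , 0.62665738, 0.23137912]), 'orientation': array([[-9.64092106e-01,  2.65568080e-01,  8.23984497e-05],
       [ 2.65568086e-01,  9.64092104e-01,  8.61638843e-05],
       [-5.65573174e-05,  1.04952319e-04, -9.99999993e-01]]), 'wrist_force': array([ 0.63035662,  0.54971744, -0.27147325]), 'ft_torque': array([-0.00522209,  0.01656231, -0.00142803]), 'gripper_force': 0.0, 'finger_gap': 1.0001490780563813}
```

View pics/scene0.png

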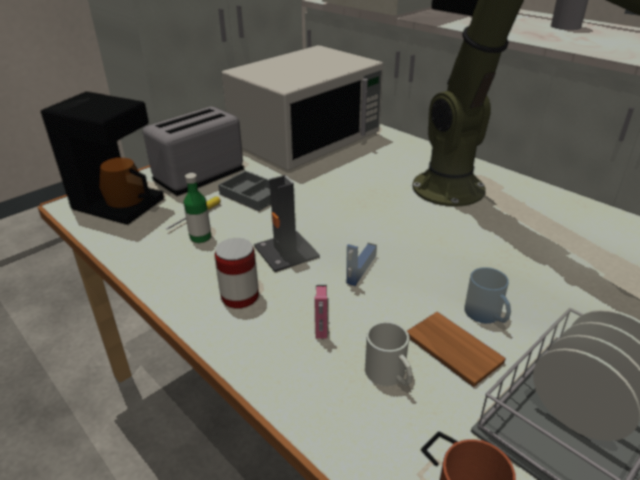

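View pics/top0.png

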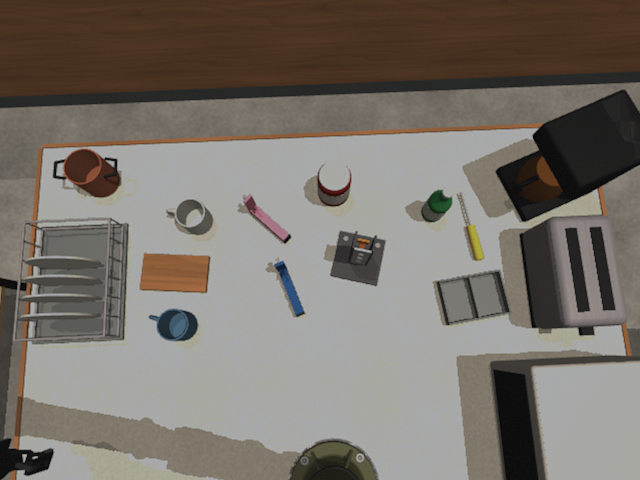

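Scene view: the blue bracket is at scene (361,263) and top (290,288), with its back plate at the far end, top (281,266). The pink look-alike is at scene (321,312) and top (267,218). The upright is at scene (287,222) and top (358,257), and its orange catch shows on the far (+x) side, so the slotted front faces the robot.

Things that could be taken for the bracket are the blue one at top (290,288), the pink one at top (267,218), and the blue mug at top (176,324), which is only the same colour. I choose the blue bracket at (290,288) and will check it in a close crop.

```bash
python3 - <<'E'
import cv2, numpy as np
t=cv2.imread('pics/top0.png'); s=cv2.imread('pics/scene0.png')
def c(im,x,y,w,h,k): return cv2.resize(im[y:y+h,x:x+w],None,fx=k,fy=k,interpolation=cv2.INTER_CUBIC)
a=c(t,260,250,66,75,4); b=c(t,325,225,66,75,4); d=c(s,335,230,66,75,4);e=c(s,245,170,80,105,4)
M=np.zeros((600,800,3),np.uint8)
M[:300,:264]=a; M[:300,264:528]=b; M[:300,528:792]=d
M[300:600,:264]=c(s,250,172,66,75,4); M[300:600,264:528]=c(s,250,205,66,75,4)
cv2.imwrite('pics/m1.png',M)
E
```

```text
(no output)
```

View pics/m1.png

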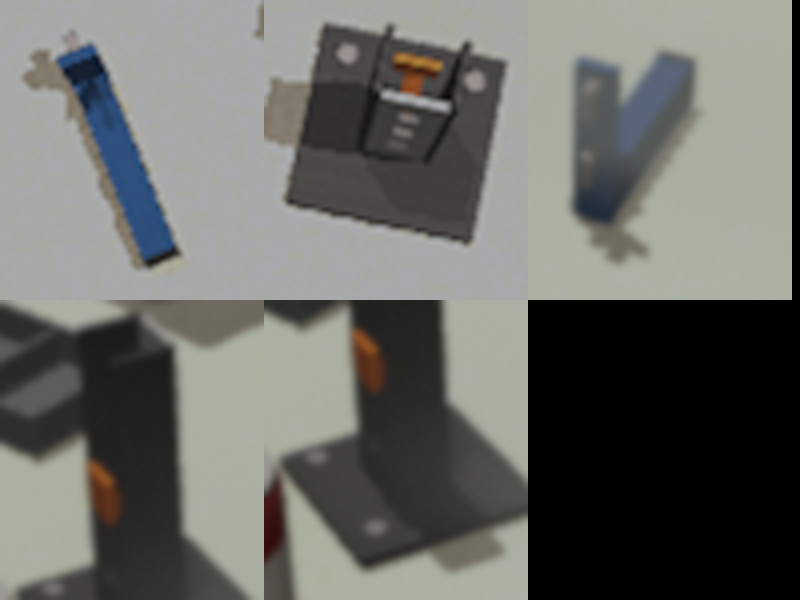

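The crop confirms the blue bracket: beam, upright back plate and two steel tabs at its far end. The upright's white strip edge and slots face the robot. Next I fit both poses by silhouette.

```bash
cat > fit.py <<'E'
import cv2, numpy as np
from rig import optics
from scipy.optimize import minimize
P={n:optics.camera_params(n) for n in ("top","scene")}
def proj(n,X):
    p=P[n]; T=p["cam_to_world"]; c=(np.asarray(X)-T[:3,3])@T[:3,:3]
    return np.c_[p["cx"]+p["fx"]*c[:,0]/-c[:,2], p["cy"]-p["fy"]*c[:,1]/-c[:,2]]
def box(x0,x1,w,z0,z1): return np.array([[x,y,z] for x in(x0,x1) for y in(-w/2,w/2) for z in(z0,z1)])
def place(B,x,y,a,z=0):
    c,s=np.cos(a),np.sin(a); return B@np.array([[c,s,0],[-s,c,0],[0,0,1]])+[x,y,z]
def render(n,boxes,roi,k=8):
    x,y,w,h=roi; m=np.zeros((h*k,w*k),np.uint8)
    for b in boxes:
        q=(proj(n,b)-[x,y]+.5)*k-.5
        cv2.fillConvexPoly(m,cv2.convexHull(np.round(q*16).astype(np.int32)),255,shift=4)
    r=cv2.resize(m,(w,h),interpolation=cv2.INTER_AREA)/255.
    return cv2.GaussianBlur(r,(0,0),.6 if n=="top" else 1.2)
def fit(obs,model,p0,step):
    # obs: {cam:(softmask,roi)}
    f=lambda p:sum(((render(n,model(p),r)-m)**2).sum() for n,(m,r) in obs.items())
    s=np.vstack([p0]+[np.array(p0)+np.eye(len(p0))[i]*step[i] for i in range(len(p0))])
    r=minimize(f,p0,method="Nelder-Mead",options=dict(initial_simplex=s,xatol=1e-5,fatol=1e-4,maxiter=600))
    return r.x,r.fun
E
python3 - <<'E'
from fit import *
I={n:cv2.imread(f'pics/{n}0.png').astype(float) for n in P}
def crop(n,r): return I[n][r[1]:r[1]+r[3],r[0]:r[0]+r[2]]
def blue(n,r): c=crop(n,r); d=(c[...,0]-c[...,2])/np.maximum(c.sum(2),1); return np.clip(d/.12,0,1)
def dark(n,r,hi,lo): g=crop(n,r).mean(2); return np.clip((hi-g)/(hi-lo),0,1)
br=lambda p:[place(box(-.135+p[3],0,.024,0,.034),*p[:3]),place(box(-.008,0,.026,0,.112),*p[:3])]
ob={"top":(blue("top",(265,252,50,70)),(265,252,50,70)),"scene":(blue("scene",(335,230,55,65)),(335,230,55,65))}
def g(n,px,z):
    p=P[n];T=p["cam_to_world"];d=T[:3,:3]@[(px[0]-p["cx"])/p["fx"],-(px[1]-p["cy"])/p["fy"],-1];return T[:3,3]+d*(z-T[2,3])/d[2]
a=g("top",(300,313),.034);b=g("top",(283,268),.034)
p0=[b[0],b[1],np.arctan2(b[1]-a[1],b[0]-a[0]),.004];print(a,b,p0)
for o in (ob,{"top":ob["top"]},{"scene":ob["scene"]}): print("bracket",fit(o,br,p0,[.01,.01,.05,.004]))
up=lambda p:[place(box(-.065,.065,.13,0,.01),*p[:3]),place(box(-.02,-.02+p[3],.052,0,.21),*p[:3])]
rt=(322,224,72,70); rs=(258,210,66,64)
ou={"top":(dark("top",rt,110,85),rt),"scene":(dark("scene",rs,120,90),rs)}
c=g("top",(358,258.5),.01);p0=[c[0],c[1],-.2,.04];print(c)
for nm,o in (("both",ou),("t",{"top":ou["top"]}),("s",{"scene":ou["scene"]})):
    print("upright",nm,fit(o,up,p0,[.01,.01,.05,.01]))
M=[]
for n,o,mod in (("top",ob,br),("top",ou,up),("scene",ou,up),("scene",ob,br)):
    x,_=fit({n:o[n]},mod,p0 if mod is up else [b[0],b[1],np.arctan2(b[1]-a[1],b[0]-a[0]),.004],[.01,.01,.05,.005])
    m,r=o[n]; M.append(cv2.resize(np.hstack([m,render(n,mod(x),r)]),(400,300)))
cv2.imwrite('pics/m2.png',255*np.vstack([np.hstack(M[:2]),np.hstack(M[2:])]))
E
```

```text
[0.43779376 0.06575689 0.034     ] [0.55980764 0.1071415  0.034     ] [np.float64(0.5598076420176045), np.float64(0.1071415046677792), np.float64(0.3270029034369955), 0.004]
bracket (array([0.56079954, 0.11318285, 0.37110014, 0.00758894]), np.float64(386.3311588387498))
bracket (array([0.56312876, 0.11275489, 0.34840032, 0.00287244]), np.float64(14.35641515091934))
bracket (array([0.55484505, 0.12711032, 0.66277275, 0.01641247]), np.float64(268.0955733327741))
[ 0.58047675 -0.09810712  0.01      ]
upright both (array([ 0.58498573, -0.0975494 , -0.25091565,  0.03837365]), np.float64(269.49488258432973))
upright t (array([ 0.58397863, -0.09742934, -0.26118519,  0.03428834]), np.float64(155.3668585540436))
upright s (array([ 0.5867306 , -0.09739439, -0.23704973,  0.03984655]), np.float64(78.57934891101415))[ WARN:0@1.959] global loadsave.cpp:1063 imwrite_ Unsupported depth image for selected encoder is fallbacked to CV_8U.
```

View pics/m2.png

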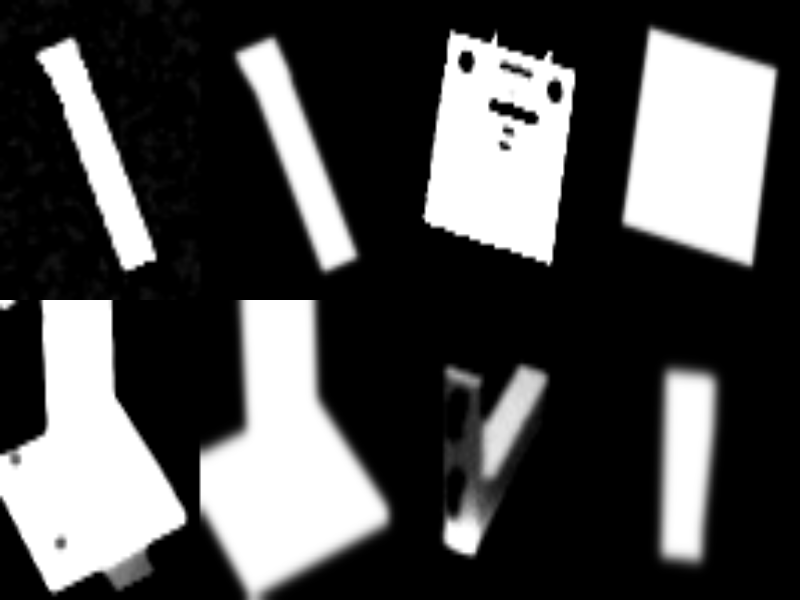

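The top-camera fits match the picture well. The bracket origin is about (0.563, 0.113) with yaw 0.348. The upright is about (0.585, -0.097) with yaw -0.25. The scene blue mask was thresholded too high, so I ignore the scene bracket fit. Moving above the grip point now.

Emit:
apply_moves([
  [[-0.028,-0.027,0],[0,0,-4],100],
  [[-0.056,-0.054,0],[0,0,-9],100],
  [[-0.084,-0.081,0],[0,0,-13],100],
  [[-0.112,-0.108,0],[0,0,-18],100],
  [[-0.14,-0.135,0],[0,0,-22],100],
  [[-0.168,-0.162,0],[0,0,-26],100],
  [[-0.196,-0.189,0.01],[0,0,-31],100],
  [[-0.224,-0.216,0.02],[0,0,-35],100],
], grip_force=40)

```text
clock: 1.47
ee_pos: [0.3323, 0.3576, 0.212]
orientation: [[-0.941, -0.339, 0.002], [-0.339, 0.941, 0.002], [-0.002, 0.001, -1.0]]
wrist_force: [0.9, 0.9, 0.7]
finger_gap: 0.998
gripper_force: 0.0
```

```bash
cat > rel.py <<'E'
import numpy as np
from rig import monitor
from scipy.spatial.transform import Rotation as R
def rel(pos,yaw,show=True):
    """tool-axes shift and turn to a TCP position with tool z down, tool x = -bracket x at that yaw"""
    s=monitor.read_state(); A=s["orientation"]
    c,n=np.cos(yaw),np.sin(yaw); T=np.array([[-c,-n,0],[-n,c,0],[0,0,-1]])
    T=np.array([[-c,-n,0],[-n,c,0],[0,0,-1]])
    d=A.T@(np.array(pos)-s["ee_pos"]); r=R.from_matrix(A.T@T).as_rotvec(degrees=True)
    print("t",s["clock"],"pos",s["ee_pos"].round(4),"F",s["wrist_force"].round(1),"gap",round(s["finger_gap"],3))
    print("shift",d.round(4),"turn",r.round(2)); return d,r
E
python3 -c "
from rel import *
rel([.4926,.0872,.2],.348)
print(monitor.read_state()['joint_pos'].round(2))"
```

```text
t 1.4667 pos [0.3323 0.3576 0.212 ] F [0.9 0.9 0.7] gap 0.998
shift [-0.059  -0.3088  0.0117] turn [ 0.09  0.13 -0.1 ]
[-0.95 -0.01  0.07  1.87  0.    1.28  1.04]
```

Emit:
apply_moves([
  [[-0.007,-0.039,0],[0,0,0],100],
  [[-0.015,-0.077,0],[0,0,0],100],
  [[-0.022,-0.116,0],[0,0,0],100],
  [[-0.03,-0.155,0.01],[0,0,0],100],
  [[-0.037,-0.193,0.02],[0,0,0],100],
  [[-0.044,-0.232,0.035],[0,0,0],100],
  [[-0.052,-0.27,0.05],[0,0,0],100],
  [[-0.059,-0.308,0.065],[0,0,0],100],
])

```text
clock: 2.13
ee_pos: [0.4909, 0.0873, 0.1466]
orientation: [[-0.942, -0.336, 0.002], [-0.336, 0.942, 0.001], [-0.002, 0.0, -1.0]]
wrist_force: [0.4, 1.2, -0.7]
finger_gap: 1.0
gripper_force: 0.0
```

```bash
python3 -c "
from rel import *
rel([.4926,.0872,.005],.348)"
```

```text
t 2.1333 pos [0.4909 0.0873 0.1466] F [ 0.4  1.2 -0.7] gap 1.0
shift [-0.0012 -0.0007  0.1416] turn [ 0.02  0.12 -0.33]
```

Emit:
apply_moves([
  [[-0.001,-0.001,0.03],[0,0,0],100],
  [[-0.001,-0.001,0.06],[0,0,0],100],
  [[-0.001,-0.001,0.09],[0,0,0],90],
  [[-0.001,-0.001,0.115],[0,0,0],80],
  [[-0.001,-0.001,0.13],[0,0,0],70],
  [[-0.001,-0.001,0.138],[0,0,0],60],
  [[-0.001,-0.001,0.141],[0,0,0],50],
  [[-0.001,-0.001,0.141],[0,0,0],50],
])

```text
clock: 2.8
ee_pos: [0.4913, 0.0884, 0.0055]
orientation: [[-0.942, -0.336, -0.0], [-0.336, 0.942, -0.0], [0.0, -0.0, -1.0]]
wrist_force: [-0.4, -0.1, 0.1]
finger_gap: 0.502
gripper_force: 0.0
```

```bash
python3 -c "
from rel import *
rel([.4926,.0872,.005],.348)"
```

```text
t 2.8 pos [0.4913 0.0884 0.0055] F [-0.4 -0.1  0.1] gap 0.502
shift [-0.0008 -0.0015  0.0005] turn [-0.   -0.01 -0.33]
```

Emit:
apply_moves([
  [[-0.001,-0.001,0],[0,0,0],20],
  [[-0.001,-0.001,0],[0,0,0],0],
  [[-0.001,-0.001,0],[0,0,0],0],
  [[-0.001,-0.001,0],[0,0,0],0],
  [[-0.001,-0.001,0],[0,0,0],0],
  [[-0.001,-0.001,0],[0,0,0],0],
], grip_force=90)

```text
clock: 3.3
ee_pos: [0.494, 0.0881, 0.0071]
orientation: [[-0.942, -0.335, 0.003], [-0.335, 0.942, 0.001], [-0.003, 0.0, -1.0]]
wrist_force: [-0.7, -0.3, 5.9]
finger_gap: 0.263
gripper_force: 89.2
```

```bash
python3 - <<'E'
from fit import *
from rel import *
I={n:optics.get_image(n)[:,:,::-1] for n in P}
for n in I: cv2.imwrite(f"pics/{n}1.png",I[n])
rel([.4926,.0872,.005],.348); print(monitor.read_state()["gripper_force"])
c=lambda im,x,y:cv2.resize(im[y:y+100,x:x+130],(520,400))
cv2.imwrite("pics/m3.png",cv2.resize(np.hstack([c(I["top"],230,230),c(I["scene"],300,210)]),(800,308)))
E
```

```text
t 3.4 pos [0.494  0.0881 0.0071] F [-0.8 -0.8  6.9] gap 0.265
shift [ 0.0016 -0.0003  0.0021] turn [ 0.01  0.18 -0.34]
89.18771624565125
```

View pics/m3.png

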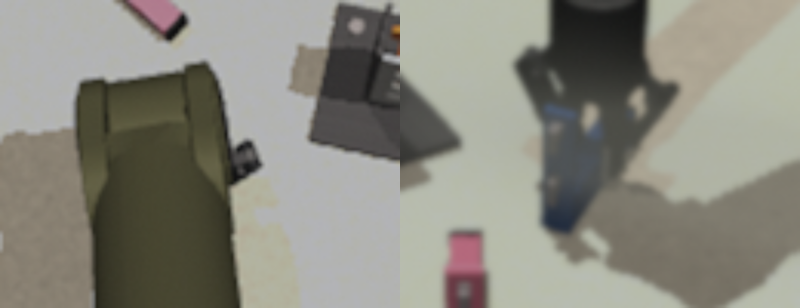

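The bracket is gripped: the opening is 0.26, which fits the 24 mm beam. The arm hides it in the top view, but the scene view (around (350,265)) shows it squarely between the fingers. Lifting.

Emit:
apply_moves([
  [[0,0,-0.01],[0,0,0],0],
  [[0,0,-0.025],[0,0,0],0],
  [[0,0,-0.045],[0,0,0],0],
  [[0,0,-0.065],[0,0,0],0],
  [[0,0,-0.075],[0,0,0],0],
  [[0,0,-0.08],[0,0,0],0],
  [[0,0,-0.08],[0,0,0],0],
  [[0,0,-0.08],[0,0,0],0],
])

```text
clock: 4.07
ee_pos: [0.4918, 0.0877, 0.0848]
orientation: [[-0.942, -0.336, -0.001], [-0.336, 0.942, -0.0], [0.001, 0.0, -1.0]]
wrist_force: [-0.3, 0.6, -4.6]
finger_gap: 0.262
gripper_force: 88.5
```

```bash
python3 - <<'E'
from fit import *
from rel import *
im=cv2.imread("pics/top0.png").astype(float).mean(2)
print(im[249:267,352:369].round(0).astype(int))
a=-.255; pos=np.array([.5845,-.0974]); ex=np.array([np.cos(a),np.sin(a)])
# pixel of ledge centre for z_e guesses
m=pos+ex*(-.02+.0022)
for ze in (.083,.088,.093,.098,.103):
    print(ze,proj("top",[[*m,ze+k*.048] for k in (-1,0,1)]).round(2).tolist())
print("front top",proj("top",[[*(pos-ex*.02),.21]]))
# pre-insert: bracket origin 30 mm before strip
for gap in (.03,):
    o=pos-ex*(.02+gap); t=o-ex*.0734; print("TCP",t); rel([*t,.0615+.0071],a)
E
```

```text
[[ 23  28 101 138 145 156 170 178 172 167 159 147 139 123  98  79  59]
 [ 25  40  52  62  79 100 121 136 138 143 155 171 179 171 156 145 139]
 [ 29  48  58  57  55  52  52  60  69  78  99 122 135 140 151 163 172]
 [ 33  51  59  58  57  57  56  57  56  52  52  52  60  68  91 112 121]
 [ 40  54  59  58  59  56  72  92  94  87  74  57  56  56  55  54  51]
 [ 46  59  59  58  58  59  77 108 119 114 106  85  62  58  58  57  58]
 [ 49  60  59  59  59  58  63  80  93  95  98  88  62  57  60  59  59]
 [ 54  59  57  59  58  72  79  67  59  56  62  64  57  58  60  58  56]
 [ 59  59  58  59  58  91 110 101  96  83  63  56  57  59  58  60  48]
 [ 59  60  59  58  59  80 101 109 112 102  73  57  59  59  59  56  41]
 [ 60  58  59  59  64  63  67  76  81  79  67  58  59  59  59  50  28]
 [ 59  59  58  66  77  80  75  71  64  58  57  60  60  60  56  41  26]
 [ 60  59  59  66  76  82  84  85  76  61  59  58  59  58  47  28  41]
 [ 51  54  56  59  62  66  70  71  68  60  59  59  60  52  34  30  55]
 [ 38  40  45  48  49  51  52  56  57  60  60  59  58  45  27  45  61]
 [ 53  44  34  35  35  38  41  44  45  49  51  56  50  34  35  56  64]
 [ 65  60  52  53  54  53  52  53  52  53  55  57  54  39  49  62  63]
 [ 64  64  65  64  64  64  64  63  64  64  64  64  63  57  59  64  62]]
0.083 [[357.04, 261.81], [358.33, 258.74], [359.71, 255.44]]
0.088 [[357.17, 261.5], [358.46, 258.41], [359.86, 255.08]]
0.093 [[357.3, 261.19], [358.61, 258.08], [360.01, 254.72]]
0.098 [[357.43, 260.87], [358.75, 257.74], [360.17, 254.35]]
0.103 [[357.56, 260.56], [358.89, 257.4], [360.32, 253.99]]
front top [[362.06724469 250.29955801]]
TCP [ 0.46509035 -0.06627292]
t 4.0667 pos [0.4918 0.0877 0.0848] F [-0.3  0.6 -4.6] gap 0.262
shift [ 0.0768 -0.1361  0.0163] turn [-1.000e-02 -7.000e-02  3.422e+01]
```

The top picture shows the lit slot ledges near (360.3,254), (359.1,257.5) and (357.8,260.7). That puts the slots about 0.8 mm further to -y than my fit, with the middle edge at roughly z 0.09 to 0.10. Moving to the pre-insertion pose.

Emit:
apply_moves([
  [[0.01,-0.015,0],[0,0,4],0],
  [[0.022,-0.037,0],[0,0,10],0],
  [[0.036,-0.062,0],[0,0,16],0],
  [[0.05,-0.09,0],[0,0,22],0],
  [[0.063,-0.115,0],[0,0,28],0],
  [[0.073,-0.131,0.002],[0,0,32.5],0],
  [[0.077,-0.137,0.0035],[0,0,34.2],0],
  [[0.077,-0.137,0.0035],[0,0,34.2],0],
])

```text
clock: 4.73
ee_pos: [0.4642, -0.069, 0.0806]
orientation: [[-0.967, 0.256, -0.003], [0.256, 0.967, -0.001], [0.003, -0.001, -1.0]]
wrist_force: [0.8, -0.5, -3.9]
finger_gap: 0.263
gripper_force: 88.6
```

```bash
python3 - <<'E'
from fit import *
from rel import *
I={n:optics.get_image(n)[:,:,::-1] for n in P}
for n in I: cv2.imwrite(f"pics/{n}2.png",I[n])
rel([.4649,-.0671,.0811],-.255)
c=lambda im,x,y:cv2.resize(im[y:y+100,x:x+130],(520,400),interpolation=cv2.INTER_CUBIC)
cv2.imwrite("pics/m4.png",cv2.resize(np.hstack([c(I["top"],290,215),c(I["scene"],240,170)]),(800,308)))
E
```

```text
t 4.8333 pos [ 0.4655 -0.066   0.0812] F [-0.1  1.4 -3.8] gap 0.263
shift [ 0.0003 -0.0012  0.0001] turn [ 0.01 -0.08  0.13]
```

View pics/m4.png

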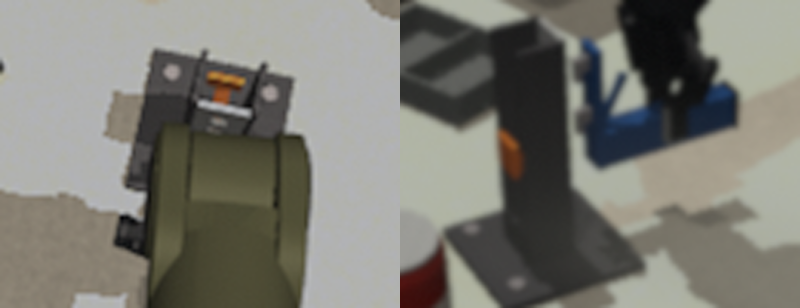

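The scene view shows the bracket level, with its tabs facing the post. Approaching gently at the high end of the height range.

Emit:
apply_moves([
  [[-0.004,-0.001,0],[0,0,0],0],
  [[-0.008,-0.001,0],[0,0,0],0],
  [[-0.011,-0.001,0],[0,0,0],0],
  [[-0.013,-0.001,0],[0,0,0],0],
  [[-0.014,-0.001,0],[0,0,0],0],
  [[-0.015,-0.001,0],[0,0,0],0],
  [[-0.015,-0.001,0],[0,0,0],0],
])

```text
clock: 5.42
ee_pos: [0.48, -0.0717, 0.0818]
orientation: [[-0.968, 0.252, -0.001], [0.252, 0.968, 0.0], [0.001, -0.0, -1.0]]
wrist_force: [-1.2, 0.3, -3.7]
finger_gap: 0.264
gripper_force: 88.5
```

Emit:
apply_moves([
  [[-0.0005,0,0],[0,0,0],0],
  [[-0.001,0,0],[0,0,0],0],
  [[-0.0015,0,0],[0,0,0],0],
  [[-0.002,0,0],[0,0,0],0],
  [[-0.002,0,0],[0,0,0],0],
])

```text
clock: 5.83
ee_pos: [0.4806, -0.072, 0.0814]
orientation: [[-0.968, 0.252, -0.003], [0.252, 0.968, 0.001], [0.003, 0.0, -1.0]]
wrist_force: [-5.8, 1.6, -2.8]
finger_gap: 0.271
gripper_force: 88.7
```

Contact is at about 6 N, so the tabs rest on the strip. Sliding down slowly while pressing lightly.

Emit:
apply_moves([
  [[0,0,0.0005],[0,0,0],0],
  [[0,0,0.001],[0,0,0],0],
  [[0,0,0.0015],[0,0,0],0],
  [[0,0,0.002],[0,0,0],0],
  [[0,0,0.0025],[0,0,0],0],
  [[0,0,0.003],[0,0,0],0],
  [[0,0,0.003],[0,0,0],0],
])

```text
clock: 6.42
ee_pos: [0.4822, -0.0725, 0.0789]
orientation: [[-0.968, 0.252, 0.0], [0.252, 0.968, -0.0], [-0.0, -0.0, -1.0]]
wrist_force: [0.7, -0.1, -3.4]
finger_gap: 0.262
gripper_force: 88.5
```

The force has dropped and it has advanced 1.7 mm, so the tabs may be finding the slots. Pressing in a little further.

Emit:
apply_moves([
  [[-0.001,0,0],[0,0,0],0],
  [[-0.002,0,0],[0,0,0],0],
  [[-0.003,0,0],[0,0,0],0],
  [[-0.003,0,0],[0,0,0],0],
])

```text
clock: 6.75
ee_pos: [0.4854, -0.0732, 0.0791]
orientation: [[-0.968, 0.252, 0.0], [0.252, 0.968, -0.0], [-0.0, 0.0, -1.0]]
wrist_force: [0.4, 0.1, -3.5]
finger_gap: 0.263
gripper_force: 88.5
```

Emit:
apply_moves([
  [[0,0,0.001],[0,0,0],0],
  [[-0.001,0,0.0015],[0,0,0],0],
  [[-0.002,0,0.0015],[0,0,0],0],
  [[-0.003,0,0.0015],[0,0,0],0],
  [[-0.004,0,0.0015],[0,0,0],0],
  [[-0.005,0,0.0015],[0,0,0],0],
  [[-0.0055,0,0.0015],[0,0,0],0],
  [[-0.0055,0,0.0015],[0,0,0],0],
])

```text
clock: 7.42
ee_pos: [0.4905, -0.0746, 0.0775]
orientation: [[-0.968, 0.252, 0.0], [0.252, 0.968, -0.0], [-0.0, -0.0, -1.0]]
wrist_force: [-0.1, 0.0, -3.8]
finger_gap: 0.262
gripper_force: 88.5
```

Emit:
apply_moves([
  [[-0.0005,0,0],[0,0,0],0],
  [[-0.001,0,0],[0,0,0],0],
  [[-0.0015,0,0],[0,0,0],0],
  [[-0.002,0,0],[0,0,0],0],
  [[-0.0025,0,0],[0,0,0],0],
  [[-0.0025,0,0],[0,0,0],0],
])

```text
clock: 7.92
ee_pos: [0.4922, -0.075, 0.0773]
orientation: [[-0.968, 0.252, -0.001], [0.252, 0.968, 0.0], [0.001, 0.0, -1.0]]
wrist_force: [-3.0, 1.3, -4.4]
finger_gap: 0.261
gripper_force: 88.6
```

The back plate is flush (advance 12.3 mm, light contact). Next I press it down in steps.

Emit:
apply_moves([
  [[-0.0003,0,0.0005],[0,0,0],0],
  [[-0.0003,0,0.001],[0,0,0],0],
  [[-0.0003,0,0.002],[0,0,0],0],
  [[-0.0003,0,0.003],[0,0,0],0],
  [[-0.0003,0,0.004],[0,0,0],0],
  [[-0.0003,0,0.005],[0,0,0],0],
  [[-0.0003,0,0.005],[0,0,0],0],
])

```text
clock: 8.5
ee_pos: [0.4922, -0.075, 0.0727]
orientation: [[-0.968, 0.252, -0.002], [0.252, 0.968, 0.001], [0.002, 0.001, -1.0]]
wrist_force: [-6.7, 2.3, 3.8]
finger_gap: 0.262
gripper_force: 89.7
```

Emit:
apply_moves([
  [[0,0,0.0007],[0,0,0],0],
  [[0,0,0.0014],[0,0,0],0],
  [[0,0,0.0021],[0,0,0],0],
  [[0,0,0.0028],[0,0,0],0],
  [[0,0,0.0035],[0,0,0],0],
  [[0,0,0.004],[0,0,0],0],
  [[0,0,0.004],[0,0,0],0],
])

```text
clock: 9.08
ee_pos: [0.4923, -0.075, 0.0689]
orientation: [[-0.968, 0.252, -0.002], [0.252, 0.968, 0.001], [0.002, 0.001, -1.0]]
wrist_force: [-6.8, 1.6, 5.1]
finger_gap: 0.262
gripper_force: 89.7
```

Emit:
apply_moves([
  [[0,0,0.0006],[0,0,0],0],
  [[0,0,0.0012],[0,0,0],0],
  [[0,0,0.0018],[0,0,0],0],
  [[0,0,0.0024],[0,0,0],0],
  [[0,0,0.003],[0,0,0],0],
  [[0,0,0.003],[0,0,0],0],
])

```text
clock: 9.58
ee_pos: [0.4922, -0.075, 0.0659]
orientation: [[-0.968, 0.252, -0.002], [0.252, 0.968, 0.001], [0.002, 0.001, -1.0]]
wrist_force: [-7.5, 1.6, 6.1]
finger_gap: 0.262
gripper_force: 89.8
```

Emit:
apply_moves([
  [[0.0002,0,0.0005],[0,0,0],0],
  [[0.0002,0,0.001],[0,0,0],0],
  [[0.0002,0,0.0015],[0,0,0],0],
  [[0.0002,0,0.0015],[0,0,0],0],
])

```text
clock: 9.92
ee_pos: [0.4923, -0.0749, 0.0652]
orientation: [[-0.968, 0.252, -0.002], [0.252, 0.968, 0.002], [0.002, 0.001, -1.0]]
wrist_force: [-9.9, 2.4, 10.2]
finger_gap: 0.265
gripper_force: 90.8
```

The resistance is rising, so the stop is close. One small, careful press.

Emit:
apply_moves([
  [[0.0003,0,0.0003],[0,0,0],0],
  [[0.0003,0,0.0006],[0,0,0],0],
  [[0.0003,0,0.0006],[0,0,0],0],
  [[0.0003,0,0.0006],[0,0,0],0],
])

```text
clock: 10.25
ee_pos: [0.4923, -0.0749, 0.065]
orientation: [[-0.968, 0.253, -0.001], [0.253, 0.968, 0.002], [0.001, 0.001, -1.0]]
wrist_force: [-10.5, 1.8, 13.1]
finger_gap: 0.263
gripper_force: 91.1
```

```bash
python3 - <<'E'
from fit import *
from rel import *
I={n:optics.get_image(n)[:,:,::-1] for n in P}
for n in I: cv2.imwrite(f"pics/{n}3.png",I[n])
rel([.4922,-.075,.065],-.255)
A=cv2.imread("pics/scene2.png")
c=lambda im,x,y:cv2.resize(im[y:y+100,x:x+130],(520,400),interpolation=cv2.INTER_CUBIC)
cv2.imwrite("pics/m5.png",cv2.resize(np.hstack([c(A,240,170),c(I["scene"],240,170)]),(800,308)))
def orange(im):
    h=cv2.cvtColor(im,cv2.COLOR_BGR2HSV)[170:260,255:310]; m=(h[...,0]<18)&(h[...,1]>120)&(h[...,2]>60)
    ys,xs=np.nonzero(m); return m.sum(),xs.mean()+255,ys.mean()+170,ys.min()+170,ys.max()+170
print(orange(A),orange(np.ascontiguousarray(I["scene"])))
E
```

```text
t 10.35 pos [ 0.4923 -0.0749  0.065 ] F [-10.1   2.2  13. ] gap 0.263
shift [ 0.     -0.0001  0.    ] turn [ 0.08 -0.08 -0.02]
(np.int64(86), np.float64(275.80232558139534), np.float64(219.7325581395349), np.int64(212), np.int64(227)) (np.int64(82), np.float64(276.0365853658537), np.float64(222.85365853658536), np.int64(215), np.int64(230))
```

View pics/m5.png

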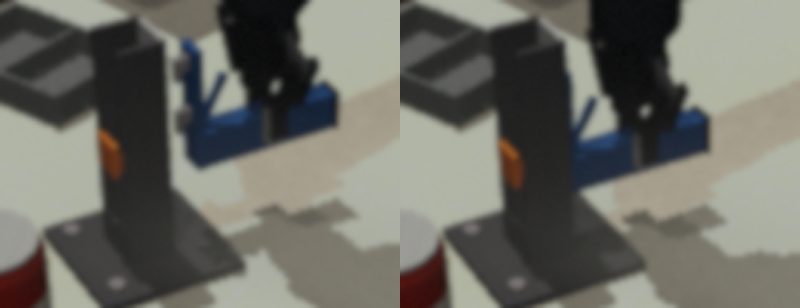

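The picture shows the bracket seated against the post. The orange catch moved from row 219.7 to 222.9, about 9 mm down. The press was about 17 N against a stop. Easing off the load now, then releasing.

Emit:
apply_moves([
  [[0.0007,0,-0.0007],[0,0,0],0],
  [[0.0015,0,-0.0014],[0,0,0],0],
  [[0.0015,0,-0.0014],[0,0,0],0],
])

```text
clock: 10.6
ee_pos: [0.4922, -0.075, 0.0655]
orientation: [[-0.968, 0.252, 0.003], [0.252, 0.968, -0.0], [-0.003, 0.001, -1.0]]
wrist_force: [-1.6, -0.7, 1.1]
finger_gap: 0.262
gripper_force: 89.0
```

Emit:
apply_moves([
  [[0,0,0],[0,0,0],30],
  [[0,0,0],[0,0,0],40],
  [[0,0,0],[0,0,0],50],
  [[0,0,0],[0,0,0],60],
  [[0,0,0],[0,0,0],70],
  [[0,0,0],[0,0,0],70],
  [[0,0,0],[0,0,0],70],
], grip_force=30)

```text
clock: 11.18
ee_pos: [0.4912, -0.0748, 0.0648]
orientation: [[-0.968, 0.252, 0.0], [0.252, 0.968, -0.0], [-0.0, 0.0, -1.0]]
wrist_force: [0.9, 0.2, -0.5]
finger_gap: 0.703
gripper_force: 0.0
```

Emit:
apply_moves([
  [[0,0,-0.01],[0,0,0],70],
  [[0,0,-0.025],[0,0,0],70],
  [[0.005,0,-0.05],[0,0,0],70],
  [[0.015,0,-0.08],[0,0,0],70],
  [[0.025,0,-0.11],[0,0,0],70],
  [[0.035,0,-0.14],[0,0,0],70],
  [[0.04,0.02,-0.155],[0,0,0],70],
  [[0.04,0.05,-0.16],[0,0,0],70],
])

```text
clock: 11.85
ee_pos: [0.4659, -0.0185, 0.2294]
orientation: [[-0.966, 0.258, 0.007], [0.258, 0.966, 0.002], [-0.006, 0.004, -1.0]]
wrist_force: [1.1, 0.5, 1.2]
finger_gap: 0.7
gripper_force: 0.0
```

Emit:
apply_moves([
  [[0,0.035,-0.01],[0,0,0],70],
  [[0,0.07,-0.01],[0,0,0],70],
  [[0,0.105,-0.01],[0,0,0],70],
  [[0,0.14,-0.01],[0,0,0],70],
  [[0,0.175,-0.01],[0,0,0],70],
  [[0,0.21,-0.01],[0,0,0],70],
  [[0,0.23,-0.01],[0,0,0],70],
  [[0,0.23,-0.01],[0,0,0],70],
])

```text
clock: 12.52
ee_pos: [0.5225, 0.2124, 0.2349]
orientation: [[-0.97, 0.245, 0.0], [0.245, 0.97, 0.002], [0.0, 0.002, -1.0]]
wrist_force: [-1.3, 0.4, 1.1]
finger_gap: 0.701
gripper_force: 0.0
```

```bash
python3 - <<'E'
from fit import *
I={n:optics.get_image(n)[:,:,::-1] for n in P}
def orange(im):
    h=cv2.cvtColor(np.ascontiguousarray(im),cv2.COLOR_BGR2HSV)[170:260,255:310]; m=(h[...,0]<18)&(h[...,1]>120)&(h[...,2]>60)
    ys,xs=np.nonzero(m); return m.sum(),ys.mean()+170
print(orange(I["scene"]))
r=(325,225,70,90); c=I["top"][r[1]:r[1]+r[3],r[0]:r[0]+r[2]].astype(float)
m=np.clip((c[...,0]-c[...,2])/np.maximum(c.sum(2),1)/.12,0,1)
for u in (.058,):
    br=lambda p:[place(box(-.1321,0,.024,0,.034),*p[:3],u),place(box(-.008,0,.026,0,.112),*p[:3],u)]
    print(fit({"top":(m,r)},br,[.5635,-.0935,-.255],[.004,.004,.03]))
C=lambda im,x,y:cv2.resize(im[y:y+100,x:x+130],(520,400),interpolation=cv2.INTER_CUBIC)
cv2.imwrite("pics/m6.png",cv2.resize(np.hstack([C(I["top"],290,220),C(I["scene"],240,170)]),(800,308)))
E
```

```text
(np.int64(82), np.float64(222.85365853658536))
(array([ 0.56308947, -0.09331272, -0.26291201]), np.float64(16.909600866471667))
```

View pics/m6.png

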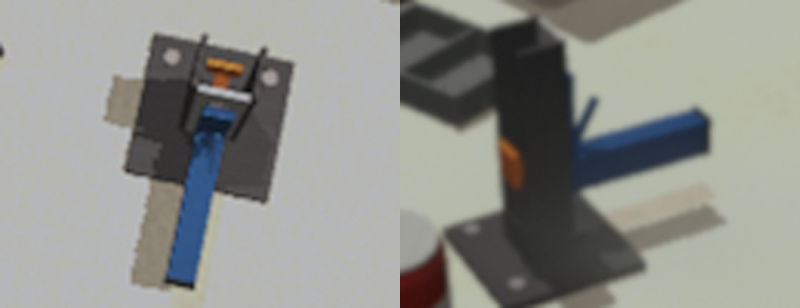

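The bracket hangs square and centred on the upright: fitted yaw -0.263 against the post's -0.261. The catch is still down and the gripper is clear. Handing in.

```bash
python3 -c "
from rig import workorder
print(workorder.hand_in())"
```

```text
the job is handed in; nothing more can be done
None
```

The blue bracket is hung by both tabs in the upper two slots, flush against the strip and fully home, with the orange catch about 9 mm down by camera estimate; the gripper is clear and the job was handed in at about 12.6 s, with no verdict returned.

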